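Stack two cartons of paint tubes on the sloped stand

TASK

Put the long lying carton on the sloped plywood board of the stand, lengthwise up the slope, flat on the board, centred across it and with its end right back against the backstop at the low end. Then stack the short lying carton flat and squarely on top of it, lengthwise too and with its end also right back against the backstop, and let go. Leave the tall upright carton standing where it is.

Things in the scene. Friction and masses are not known exactly. Their poses are not given: they have to be found in the camera images.
- deck: Fixed sloped plywood board of the stand, 170 mm long, 120 wide, about 15 deg, no side walls; at its low end a backstop square to it, 120 wide, 12 thick, 90 high. Origin: on the board's face, mid-width, in the corner at the backstop's inner face, 32 mm above the table. x up the slope from the backstop, y level across the board, z square out of the board. Friction keeps cartons from sliding.
- long_carton_center (a point): Centre (half-way up) of the long cardboard carton, loose, lying on the table: 120 mm long (its x), 60 mm wide (its y), 50 mm high (its z), about 0.4 kg. Rigid and filled. Tan cardboard with a strip of tape along the top.
- short_carton_center (a point): Centre (half-way up) of the short cardboard carton, loose, lying on the table: 80 mm long (its x), 60 mm wide (its y), 50 mm high (its z), about 0.25 kg. Rigid and filled. Same cardboard and tape.
- tall_carton_center (a point): Centre (half-way up) of the tall cardboard carton that stands upright on the table: 60 x 60 mm, 100 mm high (z). Loose; not part of the job, to be left standing where it is.
There are look-alikes about, which are no part of the job. What is shaped like the part that bears long_carton_center but red or turquoise is not meant.

How it is judged:
By the outcome, as a careful person would: the job done as asked, in the order asked, and still so for the second after the job is handed in, with the robot touching nothing.
It also fails if it takes over 58 s, if anything falls off the work surface, if the arm or the gripper's body presses on something with over 40 N, if the wrist force passes 120 N, or if a joint passes its speed limit or range.

ROBOT

A 6-joint arm with a two-finger parallel gripper is mounted at the origin on the work surface. World frame = base frame: x ahead of the robot, y to its left, z up, the work surface at z = 0. Lengths are in m, angles in rad, forces in N, time in s.
With the tool pointing down it reaches from about 0.3 to 0.775 m from the base axis. Payload 14.6 kg.
Tool frame: the origin (TCP) lies at the very end of the fingers, on their centre line; the grasp point (between the pads) lies 19 mm behind it; z points along the fingers, y is the line along which they close (so a half turn about z gives the same grasp; the last joint's range is limited). The gripper opens to 94 mm and grips with 3 to 60 N. Pads are 16 mm wide; open, the fingers measure 119 mm over their backs; the gripper's body (75 mm by 177 mm) begins 78 mm behind the grasp point.
Start: joints at [1.277, 0.3, 1.521, -0, 1.321, -0.067], TCP at [0.124, 0.536, 0.205] pointing down, gripper open.
Joint ranges: [-3.03, 3.03], [-0.79, 2.21], [0.23, 2.52], [-1.04, 4.18], [0, 3.07], [-2.55, 2.55]. Speed limits (rad/s): [2.22, 2.22, 2.57, 3.14, 3.14, 3.14].

INTERFACE

Orientations are given as [roll, pitch, yaw] about the fixed x, y, z axes, in that order (R = Rz(yaw) Ry(pitch) Rx(roll)).
In Python, from station import ctrl gives the robot as it stands.
- The arm moves only by the shell command python3 -m pendant 'ROWS' [OPENING] [FORCE]. ROWS is JSON, a list of rows, each a list of 2 entries, a list of its own where there are three numbers: the shift along the world's x, y, z in cm, then the turn about the world's z in rad. A call has 1 to 20 rows; each row shifts and turns the commanded pose from where the row before left it; what a row does not reach is not made up. A row lasts 1/12 s, in which the tool goes at most 41.7 mm and 7.16 degrees, less where a joint would pass 70% of its speed; a pose out of reach is approached as far as the arm can. A call is refused whole if a number of a shift passes 4.17 or a number of a turn 0.125, either way. A call with a gripper value outside its range is refused whole. OPENING is the opening, from 0 (shut) to 1 (fully open), set as the call begins (- or left out, the last holds). The fingers move at their own pace and stop on an object; FORCE is the grip in N (left out, the last holds). Time passes only in rows, so rows that do not move let the fingers close. It gives the time, the measured TCP pose, the force, the opening and the grip force at its end, in the units of the state.
- ctrl.get_obs(): the state, without advancing time (a new reading comes with each control period).
- ctrl.camera(name): name is "scene" or "top" or "wrist"; returns a dict with "color" (384x512x3 uint8, red, green, blue), "intrinsics" (3x3 intrinsics, pixels), "k1" (the pictures are not rectified: a ray, as slopes to the right and down, at radius r is drawn at 1 + k1 r^2 times it, then the intrinsics apply), "camera_from_world" (4x4, takes a point from world to camera coordinates). Camera axes: x right, y down, z forward; pixel columns grow to the right and rows downward; lengths in m; the calibration is good to about 2 mm. A picture is of the moment at which its call begins. There is no depth.
- ctrl.hand_in(): hands the job in; it is judged then, once.
The state is a dict: "time_s": time; "qpos": joint angles; "joint_vel": joint speeds; "tau": joint torques, N m; "ee_pos": TCP position; "eef_rot": TCP orientation; "force": force on the tool from outside, world axes, zero at the start; "moment": the same for the moment, N m; "grip_width": finger opening in m; "grip_force": force on a finger pad.
Only numpy, scipy, OpenCV 4.12 (cv2) and the standard library are available. Lean on these libraries where they do the work, as an engineer would, in place of code of your own. Each camera call takes 0.05 s, during which the arm holds its last target. There are 200 camera calls.

## Working session

There is one attempt and no reset: what is moved stays moved. The work goes in short steps, Python scripts to look and compute and a shell command to move; the robot and the scene stay as the last step left them, time stands still between calls to the robot, and variables do not carry over. Pictures are saved under pics/ and viewed, at most 10 in all, crops included, and the job is handed in when it is done.

```bash
mkdir -p pics; ls; cat > h.py <<'E'
import numpy as np, cv2
from station import ctrl
def ray(c,uv):
    K=np.array(c["intrinsics"]);T=np.array(c["camera_from_world"])
    d=np.array([c["k1"],0,0,0,0.])
    p=cv2.undistortPoints(np.array(uv,float).reshape(-1,1,2),K,d)[:,0]
    R=T[:3,:3];o=-R.T@T[:3,3]
    return o,np.c_[p,np.ones(len(p))]@R
def onz(c,uv,z):
    o,d=ray(c,uv); return o+d*((z-o[2])/d[:,2])[:,None]
def tri(c1,u1,c2,u2):
    o1,d1=ray(c1,u1);o2,d2=ray(c2,u2);out=[]
    for a,b in zip(d1,d2):
        s=np.linalg.lstsq(np.c_[a,-b],o2-o1,rcond=None)[0]
        out.append(np.r_[(o1+a*s[0]+o2+b*s[1])/2,np.linalg.norm(o1+a*s[0]-o2-b*s[1])])
    return np.array(out)
def proj(c,P):
    T=np.array(c["camera_from_world"])
    return cv2.projectPoints(np.array(P,float).reshape(-1,3),cv2.Rodrigues(T[:3,:3])[0],T[:3,3],np.array(c["intrinsics"]),np.array([c["k1"],0,0,0,0.]))[0][:,0]
def save(c,n): cv2.imwrite("pics/"+n+".png",c["color"][:,:,::-1])
E
python3 - <<'E'
from h import *
import pickle
D={n:ctrl.camera(n) for n in("scene","top")}
pickle.dump(D,open("d.pkl","wb"))
for n in D: save(D[n],n)
cv2.imwrite("pics/both.png",cv2.resize(np.hstack([D["top"]["color"],D["scene"]["color"]])[:,:,::-1],None,fx=.78,fy=.78))
for n in D: print(np.array(D[n]["intrinsics"]).round(1).tolist(),D[n]["k1"],np.linalg.inv(D[n]["camera_from_world"]).round(3).tolist())
E
```

```text
pics
[[394.7, 0.0, 260.0], [0.0, 394.7, 191.8], [0.0, 0.0, 1.0]] -0.03296303941100492 [[0.116, 0.624, -0.773, 1.23], [0.993, -0.078, 0.086, -0.028], [-0.006, -0.778, -0.628, 0.65], [0.0, 0.0, 0.0, 1.0]]
[[441.7, 0.0, 251.9], [0.0, 441.7, 191.9], [0.0, 0.0, 1.0]] -0.055586927178335487 [[-0.091, -0.976, 0.199, 0.284], [-0.996, 0.088, -0.024, 0.068], [0.006, -0.2, -0.98, 1.099], [0.0, 0.0, 0.0, 1.0]]
```

View pics/top.png

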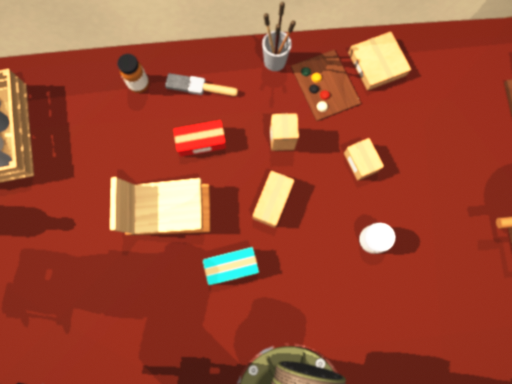

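View pics/scene.png

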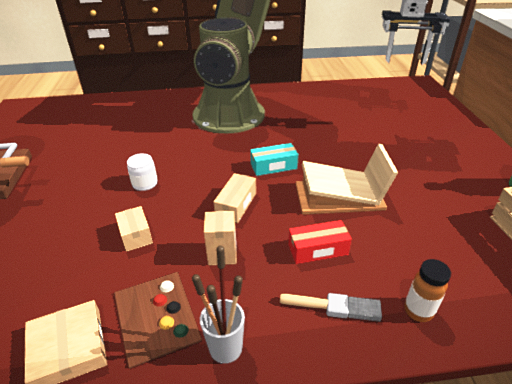

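The top view shows the stand at (160,207) with its backstop at the left (+y), the long carton at (273,198), the short one at (364,159) and the tall one at (284,132). The red and turquoise look-alikes are at (200,138) and (231,266).

```bash
python3 - <<'E'
from h import *
import pickle
D=pickle.load(open("d.pkl","rb"));c=D["top"]
im=c["color"][100:260,95:395,::-1]
hsv=cv2.cvtColor(c["color"],cv2.COLOR_RGB2HSV)
m=((hsv[...,0]>10)&(hsv[...,0]<32)&(hsv[...,1]>40)).astype(np.uint8)
for (r,k) in (((185,158,55,80),"long"),((135,335,60,60),"short"),((100,260,50,50),"tall")):
    y,x,h,w=r; sub=(y,x)
big=cv2.resize(im,None,fx=2.6,fy=2.6,interpolation=cv2.INTER_CUBIC);cv2.imwrite("pics/crop.png",big)
for name,seed,z in (("long",(273,198),.05),("short",(364,159),.05),("tall",(284,127),.1)):
  for vmin in (120,170,200,220):
    mm=(m&(hsv[...,2]>vmin)).astype(np.uint8)
    n,l=cv2.connectedComponents(mm); k=l[seed[1],seed[0]]
    if not k: print(name,vmin,"none",hsv[seed[1],seed[0]]);continue
    cn=max(cv2.findContours((l==k).astype(np.uint8),cv2.RETR_EXTERNAL,cv2.CHAIN_APPROX_NONE)[0],key=cv2.contourArea)
    P=onz(c,cn[:,0],z)[:,:2]*1000
    (a,b),(w,h),t=cv2.minAreaRect(P.astype(np.float32)); print(name,vmin,round(a),round(b),round(w),round(h),round(t,1))
E
```

```text
long 120 477 -7 65 128 62.8
long 170 477 -7 65 129 62.6
long 200 478 -7 64 126 62.5
long 220 478 -7 63 124 62.6
short 120 557 -240 89 78 18.6
short 170 558 -239 87 78 18.7
short 200 558 -239 85 77 18.6
short 220 558 -239 84 76 18.6
tall 120 627 -47 69 90 84.9
tall 170 628 -46 67 88 85.0
tall 200 631 -46 67 83 85.0
tall 220 636 -46 67 72 86.5
```

View pics/crop.png

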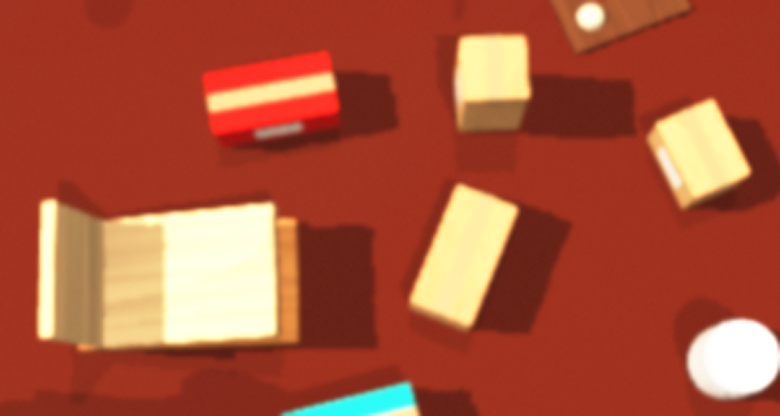

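The crop (2.6x, offset 95,100) shows the board's high end at crop (274,204)–(277,336). The backstop's top inner edge is near (56,200)–(56,340), and the board/backstop corner is near (103,219)–(103,347). I'll compute the deck pose and check it against the given sizes.

```bash
python3 - <<'E'
from h import *
import pickle
D=pickle.load(open("d.pkl","rb"));c=D["top"]
f=lambda L:[(x/2.6+95,y/2.6+100) for x,y in L]
s,co=np.sin(np.pi/12),np.cos(np.pi/12)
print("hi",onz(c,f([(275,203),(278,337)]),.032+.17*s).round(4).tolist())
print("lo",onz(c,f([(103,218),(103,348)]),.032).round(4).tolist())
print("bs",onz(c,f([(56,200),(56,340)]),.032+.09*co).round(4).tolist())
print("bs out",onz(c,f([(40,199),(40,339)]),.032+.09*co-.012*s).round(4).tolist())
print("long",onz(c,f([(459,184),(518,208),(471,325),(411,299)]),.05).round(4).tolist())
print("short",onz(c,f([(712,98),(750,172),(690,205)]),.05).round(4).tolist())
print("tall",onz(c,f([(458,36),(527,36),(528,98),(462,98)]),.1).round(4).tolist())
print(ctrl.get_obs()["eef_rot"],ctrl.get_obs()["ee_pos"],ctrl.get_obs()["grip_width"])
E
```

```text
hi [[0.5355, 0.1613, 0.076], [0.4125, 0.167, 0.076]]
lo [[0.5464, 0.3299, 0.032], [0.4222, 0.3348, 0.032]]
bs [[0.545, 0.3495, 0.1189], [0.4213, 0.3533, 0.1189]]
bs out [[0.548, 0.3646, 0.1158], [0.4238, 0.368, 0.1158]]
long [[0.5447, -0.0102, 0.05], [0.5167, -0.063, 0.05], [0.4108, -0.0079, 0.05], [0.4398, 0.0448, 0.05]]
short [[0.6081, -0.2615, 0.05], [0.5319, -0.2871, 0.05], [0.5051, -0.2252, 0.05]]
tall [[0.6725, -0.0196, 0.1], [0.667, -0.0832, 0.1], [0.6072, -0.0773, 0.1], [0.6125, -0.0172, 0.1]]
[-3.14056129e+00 -4.79450593e-05  2.91480111e+00] [0.12360996 0.5356823  0.20494471] 0.09343752923903814
```

```bash
python3 -m pendant '[[[2.2,-3.4,0],-0.06],[[2.2,-3.4,0],-0.06],[[2.2,-3.4,0],-0.06],[[2.2,-3.4,0],-0.07],[[2.2,-3.4,0],0],[[2.2,-3.4,0],0],[[2.2,-3.4,0],0],[[2.2,-3.4,0],0],[[2.2,-3.4,0],0],[[2.2,-3.4,0],0],[[2.2,-3.4,0],0],[[2.2,-3.4,0],0],[[2.2,-3.4,0],0],[[2.2,-3.4,0],0],[[2.2,-3.4,0],0],[[2.2,-3.4,0],0],[[0,0,0],0],[[0,0,0],0]]' 1; python3 - <<'E'
from h import *
c=ctrl.camera("wrist");save(c,"w1");o=ctrl.get_obs();print(o["ee_pos"],o["eef_rot"],o["qpos"])
print(np.linalg.inv(c["camera_from_world"]).round(3).tolist())
g=cv2.cvtColor(c["color"],cv2.COLOR_RGB2HSV);m=((g[...,0]>10)&(g[...,0]<32)&(g[...,1]>40)&(g[...,2]>190)).astype(np.uint8)
u=proj(c,[[.478,-.009,.05]])[0].astype(int);print(u)
n,l=cv2.connectedComponents(m);k=l[u[1],u[0]];cn=max(cv2.findContours((l==k).astype(np.uint8),0,1)[0],key=cv2.contourArea)
P=onz(c,cn[:,0],.05)[:,:2]*1000;print(k,cv2.minAreaRect(P.astype(np.float32)))
E
```

```text
time_s: 1.6
ee_pos: [0.4758, -0.0094, 0.2047]
eef_rot: [-3.141, -0.001, 2.662]
force: [0.1, -0.2, -0.1]
grip_width: 0.0937
grip_force: 0.0
[ 0.47539215 -0.00830983  0.20492377] [-3.14127410e+00 -1.21873246e-03  2.66342464e+00] [-9.46234115e-02  1.34341564e-01  1.72373158e+00  1.67457143e-04
  1.28476890e+00 -1.18729927e+00]
[[0.461, 0.861, 0.214, 0.414], [0.887, -0.448, -0.111, 0.022], [-0.0, 0.241, -0.97, 0.384], [0.0, 0.0, 0.0, 1.0]]
[261 185]
17 ((477.3644714355469, -6.927875518798828), (59.53987503051758, 119.89959716796875), 62.830177307128906)
```

View pics/w1.png

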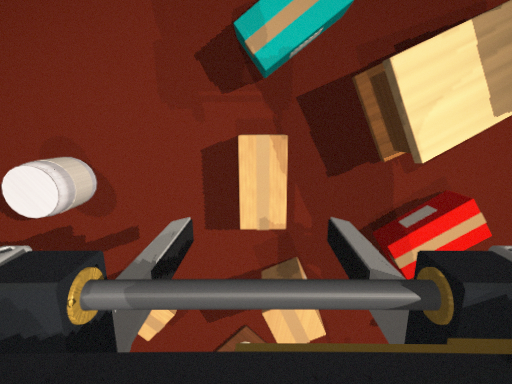

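The wrist view shows the long carton's top at (263,182) with corners matching 59.5 × 119.9 mm, which is as it should be. I'll descend and grip.

```bash
python3 -m pendant '[[[0.2,0.1,-3.5],0],[[0,0,-4],0],[[0,0,-4],0],[[0,0,-4],0],[[0,0,-2.5],0],[[0,0,-1.2],0],[[0,0,0],0],[[0,0,0],0]]'; python3 -m pendant '[[[0,0,0],0],[[0,0,0],0],[[0,0,0],0],[[0,0,0],0],[[0,0,0],0],[[0,0,0],0],[[0,0,0],0],[[0,0,0],0],[[0,0,0],0],[[0,0,0],0]]' 0.4 25
```

```text
time_s: 2.32
ee_pos: [0.4773, -0.0061, 0.0137]
eef_rot: [-3.141, -0.001, 2.666]
force: [0.5, -0.0, -0.2]
grip_width: 0.0942
grip_force: 0.0
time_s: 3.15
ee_pos: [0.4778, -0.0071, 0.0137]
eef_rot: [3.141, 0.0, 2.665]
force: [-2.2, 0.4, 6.6]
grip_width: 0.0599
grip_force: 25.0
```

```bash
python3 -m pendant '[[[0,0,3],0],[[0,0,4],0],[[0,0,4],0],[[0,0,4],0],[[0,0,4],-0.114],[[0,0.8,0],-0.114],[[0,0.8,0],-0.114],[[0,0.8,0],-0.114],[[0,0.8,0],-0.114],[[0,0.8,0],-0.114],[[0,0.8,0],-0.114],[[0,0.8,0],-0.114],[[0,0.8,0],-0.114],[[0,0.8,0],-0.114],[[0,0,0],0],[[0,0,0],0]]'; python3 - <<'E'
from h import *
import pickle
c=ctrl.camera("wrist");save(c,"w2");pickle.dump(c,open("w2.pkl","wb"));t=ctrl.camera("top");pickle.dump(t,open("t2.pkl","wb"));o=ctrl.get_obs();print(o["ee_pos"],o["eef_rot"],o["force"],o["qpos"])
print(proj(c,[[.5355,.1613,.076],[.4125,.167,.076],[.546,.327,.032],[.422,.333,.032],[.545,.35,.119]]).round())
E
```

```text
time_s: 4.48
ee_pos: [0.4773, 0.0649, 0.2029]
eef_rot: [-3.14, 0.0, 1.529]
force: [-0.8, -0.3, -4.8]
grip_width: 0.0602
grip_force: 25.0
[0.47749436 0.06452082 0.20312507] [-3.14087493e+00  2.19372259e-04  1.52852391e+00] [ 0.45656666  0.67079202 -5.93645329] [ 5.83595373e-02  1.50049157e-01  1.71007068e+00 -1.52462845e-04
  1.28220895e+00  1.00675478e-01]
[[ 310.   98.]
 [ 194.   97.]
 [ 314.  -66.]
 [ 196.  -67.]
 [ 337. -191.]]
```

View pics/w2.png

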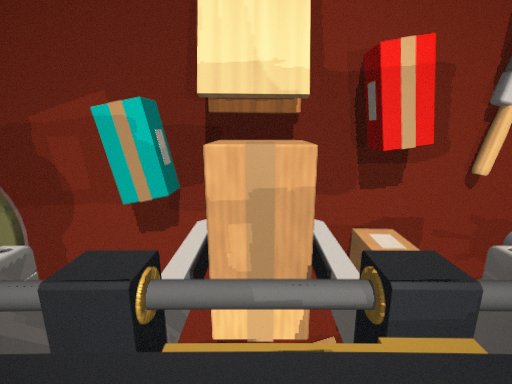

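The wrist view shows the board's high edge from (197,95) to (310,95), with the held carton level below it at (260,140–340).

```bash
python3 - <<'E'
from h import *
import pickle
c=pickle.load(open("w2.pkl","rb"))
g=c["color"].astype(int)
# row-wise board borders: bright yellow pixels
P=[]
for r in range(5,90,6):
    w=np.where((g[r,150:360,0]>200)&(g[r,150:360,1]>160))[0]+150; P.append((r,w.min()-.5,w.max()+.5))
col=[(x,np.where((g[60:125,x,0]>200)&(g[60:125,x,1]>160))[0].max()+60.5) for x in range(205,305,10)]
print(P[::4],col[::3])
# slope plane: through hi edge; use plane n: iterate with heading
s,co=np.sin(np.pi/12),np.cos(np.pi/12)
H=onz(c,col,.076);k=np.polyfit(H[:,0],H[:,1],1);print("hi edge y at x=.474",np.polyval(k,.474),"slope deg",np.degrees(np.arctan(k[0])))
for side in(1,2):
    uv=[(p[side],p[0]) for p in P];o,d=ray(c,uv)
    # plane z=.076-(y-yh)*tan15
    n=np.array([0,np.tan(np.pi/12),1]);q=np.array([.474,np.polyval(k,.474),.076])
    X=o+d*(((q-o)@n)/(d@n))[:,None]; f=np.polyfit(X[:,1],X[:,0],1);print("side x at y=.165,.27",np.polyval(f,[.165,.27,.327]),np.degrees(np.arctan(f[0])))
E
```

```text
[(5, np.float64(197.5), np.float64(310.5)), (29, np.float64(197.5), np.float64(309.5)), (53, np.float64(196.5), np.float64(309.5)), (77, np.float64(196.5), np.float64(309.5))] [(205, np.float64(92.5)), (235, np.float64(92.5)), (265, np.float64(93.5)), (295, np.float64(93.5))]
hi edge y at x=.474 0.16857154524940127 slope deg -3.1262507202679295
side x at y=.165,.27 [0.41434474 0.42050029 0.42384187] 3.355081780286213
side x at y=.165,.27 [0.53420933 0.53892557 0.54148582] 2.5718017316802104
```

```bash
python3 -m pendant '[[[0,3,0],-0.01],[[0.1,3.5,0],0],[[0.1,3.5,0],0],[[0,3.5,0],0],[[0,3.5,0],0],[[0,2.7,0],0],[[0,1,0],0],[[0,0,-3],0],[[0,0,-4],0],[[0,0,-3.5],0],[[0,0,-1.2],0],[[0,0,0],0],[[0,0,0],0]]' - 15; python3 - <<'E'
from h import *
c=ctrl.camera("wrist");save(c,"w3")
o=ctrl.get_obs();print(o["ee_pos"],o["eef_rot"],o["force"])
E
```

```text
time_s: 5.67
ee_pos: [0.4804, 0.2717, 0.0876]
eef_rot: [3.141, -0.0, 1.515]
force: [-0.5, 0.7, -4.4]
grip_width: 0.0602
grip_force: 15.0
[0.4808477  0.27205695 0.08858866] [ 3.13917949e+00 -1.28970777e-03  1.51507314e+00] [-0.89033109  0.1154255  -4.97328497]
```

```bash
python3 -m pendant '[[[-0.1,0,-0.5],0],[[0,0,-0.5],0],[[0,0,-0.3],0],[[0,0,0],0]]'; python3 -m pendant '[[[0,0,-0.3],0],[[0,0,-0.3],0],[[0,0,0],0]]'; python3 -m pendant '[[[0,0,-0.3],0],[[0,0,0],0]]'
```

```text
time_s: 6.05
ee_pos: [0.4794, 0.2727, 0.0742]
eef_rot: [3.139, -0.002, 1.515]
force: [1.1, 2.1, -3.8]
grip_width: 0.0598
grip_force: 15.0
time_s: 6.3
ee_pos: [0.4793, 0.2728, 0.0681]
eef_rot: [3.139, -0.002, 1.515]
force: [0.8, 4.2, -1.7]
grip_width: 0.0601
grip_force: 15.0
time_s: 6.47
ee_pos: [0.4793, 0.2728, 0.065]
eef_rot: [3.14, -0.002, 1.515]
force: [1.4, 3.1, -1.5]
grip_width: 0.0598
grip_force: 15.0
```

```bash
python3 -m pendant '[[[0,0,-0.2],0],[[0,0,0],0]]';  python3 -m pendant '[[[0,0,-0.2],0],[[0,0,0],0]]'; python3 -m pendant '[[[0,0,-0.2],0],[[0,0,0],0]]'
```

```text
time_s: 6.63
ee_pos: [0.4793, 0.2728, 0.0631]
eef_rot: [3.14, -0.002, 1.515]
force: [0.4, 4.6, -1.7]
grip_width: 0.0601
grip_force: 15.0
time_s: 6.8
ee_pos: [0.4793, 0.2727, 0.0615]
eef_rot: [3.139, -0.002, 1.515]
force: [0.6, 5.3, 3.1]
grip_width: 0.0604
grip_force: 15.0
time_s: 6.97
ee_pos: [0.4794, 0.2727, 0.0604]
eef_rot: [3.139, -0.002, 1.515]
force: [-5.5, 1.5, 16.5]
grip_width: 0.0598
grip_force: 15.0
```

```bash
python3 - <<'E'
from h import *
c=ctrl.camera("scene");save(c,"s3")
cv2.imwrite("pics/s3c.png",cv2.resize(c["color"][120:230,270:420,::-1],None,fx=5,fy=5,interpolation=cv2.INTER_CUBIC))
E
```

```text
(no output)
```

View pics/s3c.png

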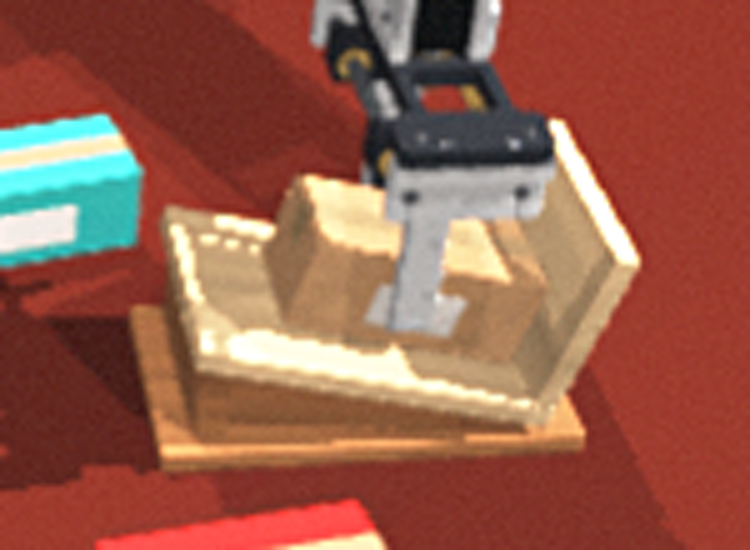

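The crop shows the carton lying flat on the board, with a gap of about 10 mm left to the backstop (crop (540,330)). I'll slide it down the slope.

```bash
python3 -m pendant '[[[0,0,0.05],0],[[0,0.2,-0.05],0],[[0,0.2,-0.05],0],[[0,0.1,-0.05],0],[[0,0,0],0]]' - 25;  python3 -m pendant '[[[0,0.2,-0.05],0],[[0,0,0],0]]'; python3 -m pendant '[[[0,0.2,-0.05],0],[[0,0,0],0]]'; python3 -m pendant '[[[0,0.2,-0.05],0],[[0,0,0],0]]'
```

```text
time_s: 7.43
ee_pos: [0.4799, 0.2769, 0.0593]
eef_rot: [3.139, -0.001, 1.515]
force: [0.4, -5.1, 13.5]
grip_width: 0.0597
grip_force: 25.0
time_s: 7.6
ee_pos: [0.48, 0.2777, 0.059]
eef_rot: [3.139, 0.001, 1.515]
force: [-1.6, -15.6, 19.0]
grip_width: 0.0596
grip_force: 25.0
time_s: 7.77
ee_pos: [0.4802, 0.2791, 0.0586]
eef_rot: [3.139, 0.002, 1.514]
force: [-2.1, -19.7, 21.4]
grip_width: 0.0596
grip_force: 25.0
time_s: 7.93
ee_pos: [0.4803, 0.2808, 0.0581]
eef_rot: [3.139, 0.003, 1.514]
force: [-0.6, -21.1, 22.8]
grip_width: 0.0599
grip_force: 25.0
```

```bash
python3 - <<'E'
from h import *
c=ctrl.camera("scene");save(c,"s4")
cv2.imwrite("pics/s4c.png",cv2.resize(c["color"][130:220,290:420,::-1],None,fx=6,fy=6,interpolation=cv2.INTER_CUBIC))
E
```

```text
(no output)
```

View pics/s4c.png

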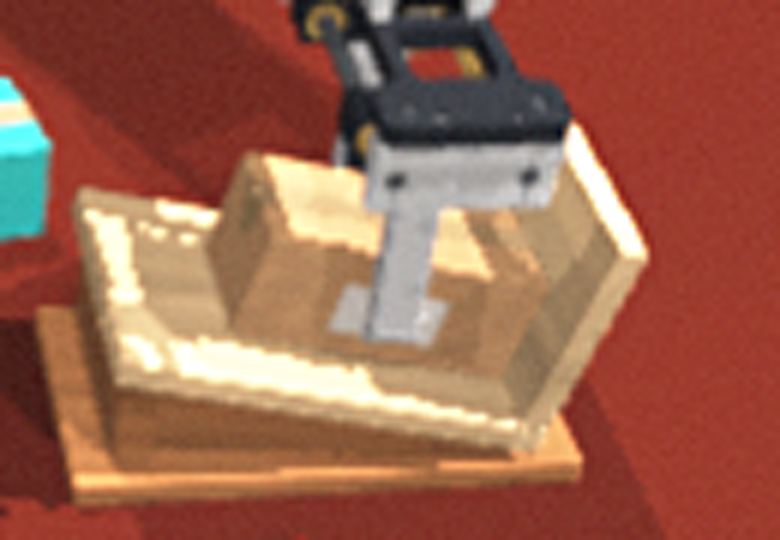

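The carton's low bottom edge at (505,370) now seems to sit in the corner. I'll release it and confirm by pushing its uphill end with the closed fingers.

```bash
python3 -m pendant '[[[0,-0.1,0.1],0],[[0,0,0],0],[[0,0,0],0],[[0,0,0],0],[[0,0,0],0],[[0,0,3],0],[[0,0,4],0],[[0,0,3],0]]' 1;  python3 -m pendant '[[[0,-3,0],0],[[-0.2,-3,0],0],[[-0.2,-3.3,0],0],[[0,0,0],0],[[0,0,0],0],[[0,0,-3],0],[[0,0,-3],0],[[0,0,-1.2],0],[[0,0,0],0]]' 0 20
```

```text
time_s: 8.65
ee_pos: [0.4787, 0.2821, 0.1591]
eef_rot: [3.141, -0.0, 1.515]
force: [0.8, 1.0, 0.8]
grip_width: 0.0942
grip_force: 0.0
time_s: 9.4
ee_pos: [0.4732, 0.1895, 0.082]
eef_rot: [-3.137, 0.002, 1.516]
force: [-0.7, 0.4, 0.6]
grip_width: 0.0372
grip_force: 0.0
```

```bash
python3 -m pendant '[[[0.2,0,0],0],[[0,0,0],0],[[0,0,0],0],[[0,0,0],0],[[0,0,0],0],[[0,0,0],0]]'; python3 -m pendant '[[[0,0.6,0],0],[[0,0.6,0],0],[[0,0.3,0],0],[[0,0,0],0]]'; python3 -m pendant '[[[0,0.3,0],0],[[0,0,0],0]]';python3 -m pendant '[[[0,0.2,0],0],[[0,0,0],0]]'
```

```text
time_s: 9.9
ee_pos: [0.4768, 0.189, 0.0854]
eef_rot: [3.141, -0.0, 1.515]
force: [0.0, 0.7, 0.1]
grip_width: 0.0007
grip_force: 0.0
time_s: 10.23
ee_pos: [0.4766, 0.2047, 0.0849]
eef_rot: [3.142, -0.0, 1.516]
force: [-0.1, 0.0, 0.3]
grip_width: 0.0003
grip_force: 0.0
time_s: 10.4
ee_pos: [0.4766, 0.2073, 0.0849]
eef_rot: [-3.142, -0.0, 1.515]
force: [0.4, 0.0, 0.0]
grip_width: 0.0002
grip_force: 0.0
time_s: 10.57
ee_pos: [0.4767, 0.2091, 0.0849]
eef_rot: [3.142, -0.0, 1.515]
force: [0.7, 0.8, 0.9]
grip_width: 0.0004
grip_force: 0.0
```

```bash
for i in 1; do python3 -m pendant '[[[0,0.2,0],0],[[0,0,0],0]]'; python3 -m pendant '[[[0,0.15,0],0],[[0,0,0],0]]'; python3 -m pendant '[[[0,0.15,0],0],[[0,0,0],0]]';python3 -m pendant '[[[0,0.15,0],0],[[0,0,0],0]]'; done | grep -A2 ee_pos
```

```text
ee_pos: [0.4767, 0.2111, 0.085]
eef_rot: [3.141, -0.0, 1.515]
force: [-0.8, 0.0, 0.2]
--
ee_pos: [0.4767, 0.2126, 0.085]
eef_rot: [3.142, -0.0, 1.515]
force: [0.4, 0.0, 0.2]
--
ee_pos: [0.4766, 0.2139, 0.0849]
eef_rot: [-3.142, 0.0, 1.515]
force: [0.4, -2.0, -0.9]
--
ee_pos: [0.4768, 0.2144, 0.0848]
eef_rot: [-3.142, 0.002, 1.515]
force: [1.4, -9.2, 0.6]
```

```bash
python3 -m pendant '[[[0,0.1,0],0],[[0,0,0],0]]'|grep -A2 ee_pos; python3 -m pendant '[[[0,0.1,0],0],[[0,0,0],0]]'|grep -A2 ee_pos; python3 -m pendant '[[[0,-0.6,0],0],[[0,-1,0],0],[[0,-1,1],0],[[0,0,3],0],[[0,0,4],0],[[0,0,2],0]]' ; python3 - <<'E'
from h import *
import pickle
c=ctrl.camera("wrist");save(c,"w5");t=ctrl.camera("top");save(t,"t5");pickle.dump((c,t),open("5.pkl","wb"))
s=ctrl.camera("scene")
a=c["color"][:,:,::-1];b=cv2.resize(t["color"][160:260,85:235,::-1],(384*3//2//2*1,256))
cv2.imwrite("pics/w5b.png",np.hstack([a,cv2.copyMakeBorder(b,0,128,0,0,cv2.BORDER_CONSTANT)]))
print(ctrl.get_obs()["ee_pos"])
E
```

```text
ee_pos: [0.4769, 0.2147, 0.0848]
eef_rot: [-3.141, 0.003, 1.515]
force: [2.5, -15.2, 1.7]
ee_pos: [0.4769, 0.2149, 0.0848]
eef_rot: [-3.141, 0.005, 1.515]
force: [1.8, -22.1, 3.0]
time_s: 12.07
ee_pos: [0.4775, 0.191, 0.1897]
eef_rot: [3.138, -0.002, 1.514]
force: [0.6, 0.2, 0.9]
grip_width: 0.0008
grip_force: 0.0
[0.4772219  0.19115752 0.1869321 ]
```

View pics/w5b.png

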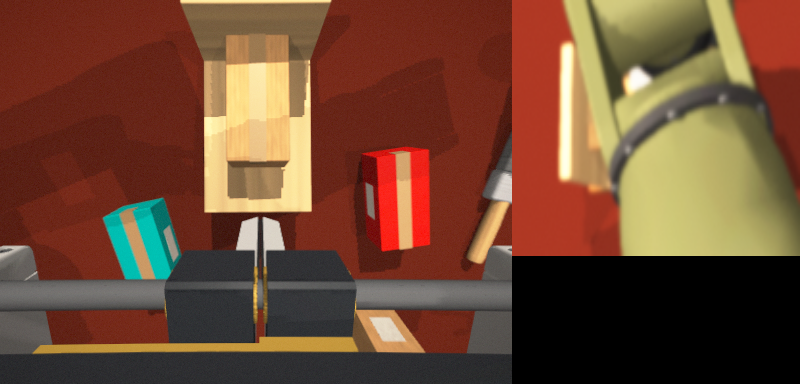

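The wrist view shows the long carton spanning (227–290, 35–162), centred on the board (205–312) and up against the backstop. I'll compute its deck coordinates.

```bash
cat >> h.py <<'E'
h_=np.radians(-93.0);s_,c_=np.sin(np.pi/12),np.cos(np.pi/12)
XD=np.array([c_*np.cos(h_),c_*np.sin(h_),s_]);ZD=np.array([-s_*np.cos(h_),-s_*np.sin(h_),c_]);YD=np.cross(ZD,XD);OD=np.array([.4827,.331,.032])
def ondeck(c,uv,z):
    o,d=ray(c,uv);X=o+d*(((OD+ZD*z-o)@ZD)/(d@ZD))[:,None]-OD
    return np.c_[X@XD,X@YD]
E
python3 - <<'E'
from h import *
import pickle
c=pickle.load(open("5.pkl","rb"))[0]
print("board hi",ondeck(c,[(204.5,212),(312,212)],0).round(4).tolist())
print("board sides",ondeck(c,[(204.5,130),(312,130)],0).round(4).tolist())
print("carton up end",ondeck(c,[(227,162),(290,162)],.05).round(4).tolist())
print("carton low end",ondeck(c,[(227,35),(290,35)],.05).round(4).tolist())
E
```

```text
board hi [[0.1693, -0.0592], [0.1699, 0.0618]]
board sides [[0.0767, -0.059], [0.0772, 0.0626]]
carton up end [[0.12, -0.028], [0.1203, 0.0317]]
carton low end [[-0.0005, -0.0274], [-0.0003, 0.0324]]
```

```bash
python3 -m pendant '[[[0.6,-2,0],0],[[0.6,-3,1],-0.11],[[0.6,-3.4,0],-0.12],[[0.6,-3.4,0],-0.12],[[0.6,-3.4,0],-0.12],[[0.6,-3.4,0],-0.12],[[0.6,-3.4,0],-0.12],[[0.6,-3.4,0],-0.12],[[0.6,-3.4,0],-0.12],[[0.6,-3.4,0],-0.12],[[0.6,-3.4,0],-0.12],[[0.6,-3.4,0],0],[[0.6,-3,0],0],[[0.5,-1.7,0],0],[[0,0,0],0],[[0,0,0],0]]' 1; python3 - <<'E'
from h import *
c=ctrl.camera("wrist");save(c,"w6");o=ctrl.get_obs();print(o["ee_pos"],o["eef_rot"])
g=cv2.cvtColor(c["color"],cv2.COLOR_RGB2HSV)
u=proj(c,[[.561,-.246,.05]])[0].astype(int);print(u,g[u[1],u[0]])
for v in(140,170,190,210):
    m=((g[...,0]>8)&(g[...,0]<32)&(g[...,1]>40)&(g[...,2]>v)).astype(np.uint8)
    n,l=cv2.connectedComponents(m);k=l[u[1],u[0]]
    if not k: continue
    cn=max(cv2.findContours((l==k).astype(np.uint8),0,1)[0],key=cv2.contourArea)
    print(v,cv2.minAreaRect((onz(c,cn[:,0],.05)[:,:2]*1000).astype(np.float32)))
E
```

```text
time_s: 13.55
ee_pos: [0.5589, -0.2459, 0.1934]
eef_rot: [-3.14, 0.002, 0.324]
force: [0.3, 0.2, -0.1]
grip_width: 0.0942
grip_force: 0.0
[ 0.55909057 -0.24508201  0.19385193] [-3.13997259e+00  1.17907022e-03  3.24633948e-01]
[259 184] [ 21 104 250]
140 ((560.9107666015625, -244.58602905273438), (85.10623168945312, 60.814857482910156), 18.629919052124023)
170 ((560.35107421875, -244.69656372070312), (83.95994567871094, 60.48810958862305), 18.5738525390625)
190 ((559.8197021484375, -244.88674926757812), (82.84921264648438, 60.20432662963867), 18.671581268310547)
210 ((559.3294677734375, -245.06961059570312), (79.16346740722656, 60.03498840332031), 18.580076217651367)
```

View pics/w6.png

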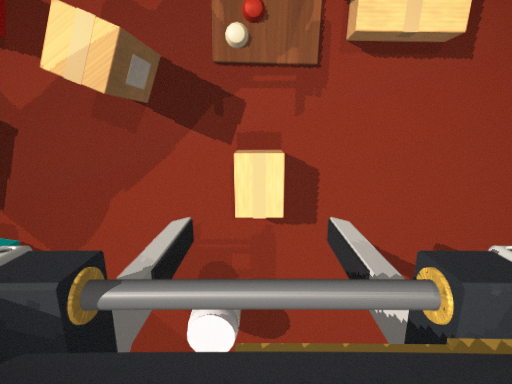

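The wrist view shows the short carton's top at (259,184), about 79–80 × 60 mm, aligned with the gripper and clear of the cup at (213,330). I'll grasp it.

```bash
python3 -m pendant '[[[0.05,0.1,-3],0],[[0,0,-4],0],[[0,0,-4],0],[[0,0,-4],0],[[0,0,-2],0],[[0,0,-1],0],[[0,0,0],0],[[0,0,0],0]]'; python3 -m pendant '[[[0,0,0],0],[[0,0,0],0],[[0,0,0],0],[[0,0,0],0],[[0,0,0],0],[[0,0,0],0],[[0,0,0],0],[[0,0,0],0],[[0,0,0],0],[[0,0,0],0]]' 0.4 20; python3 -m pendant '[[[0,0,3],0],[[0,0,4],0],[[0,0,4],0],[[0,0,4],0],[[0,0,4],0],[[0,0,2],0],[[0,0,0],0],[[0,0,0],0]]'
```

```text
time_s: 14.27
ee_pos: [0.5607, -0.2442, 0.0161]
eef_rot: [3.141, -0.001, 0.326]
force: [-0.8, -0.2, 0.6]
grip_width: 0.0938
grip_force: 0.0
time_s: 15.1
ee_pos: [0.5603, -0.2446, 0.0153]
eef_rot: [3.141, -0.0, 0.325]
force: [-2.1, 1.8, 6.1]
grip_width: 0.0602
grip_force: 20.0
time_s: 15.77
ee_pos: [0.5602, -0.2446, 0.2248]
eef_rot: [3.141, -0.0, 0.325]
force: [-0.1, -0.9, -3.2]
grip_width: 0.0599
grip_force: 20.0
```

```bash
python3 -m pendant '[[[-0.5,2,0],0],[[-0.5,3,0],0.1],[[-0.5,3.5,0],0.1],[[-0.5,3.5,0],0.1],[[-0.5,3.5,0],0.1],[[-0.5,3.5,0],0.1],[[-0.5,3.5,0],0.1],[[-0.5,3.5,0],0.1],[[-0.5,3.5,0],0.1],[[-0.5,3.5,0],0.1],[[-0.5,3.5,0],0.1],[[-0.5,3.5,0],0.1],[[-0.5,3.5,0],0.09],[[-0.5,3.5,0],0],[[-0.5,3,0],0],[[-0.4,2.5,0],0],[[0,1.7,0],0],[[0,0.6,0],0],[[0,0,0],0],[[0,0,0],0]]'
```

```text
time_s: 17.43
ee_pos: [0.4809, 0.3027, 0.2235]
eef_rot: [-3.14, 0.001, 1.515]
force: [-0.0, -0.0, -2.5]
grip_width: 0.0597
grip_force: 20.0
```

```bash
python3 -m pendant '[[[0.05,0,-3],0],[[0,0,-4],0],[[0,0,-2],0],[[0,0,-0.7],0],[[0,0,0],0],[[0,0,0],0]]' - 15; python3 -m pendant '[[[0,0,-0.4],0],[[0,0,-0.4],0],[[0,0,0],0]]'; python3 -m pendant '[[[0,0,-0.3],0],[[0,0,0],0]]'
```

```text
time_s: 17.93
ee_pos: [0.4824, 0.303, 0.1291]
eef_rot: [3.141, -0.001, 1.514]
force: [0.7, -0.5, -1.6]
grip_width: 0.0602
grip_force: 15.0
time_s: 18.18
ee_pos: [0.4817, 0.3034, 0.12]
eef_rot: [3.141, -0.0, 1.515]
force: [-0.5, -0.0, -3.7]
grip_width: 0.0602
grip_force: 15.0
time_s: 18.35
ee_pos: [0.482, 0.3037, 0.1173]
eef_rot: [3.141, -0.001, 1.515]
force: [0.8, 1.0, 0.5]
grip_width: 0.0596
grip_force: 15.0
```

```bash
(python3 -m pendant '[[[0,0,-0.3],0],[[0,0,0],0]]'; python3 -m pendant '[[[0,0,-0.3],0],[[0,0,0],0]]';python3 -m pendant '[[[0,0,-0.2],0],[[0,0,0],0]]';python3 -m pendant '[[[0,0,-0.15],0],[[0,0,0],0]]')|grep -A2 ee_pos
```

```text
ee_pos: [0.482, 0.3043, 0.1147]
eef_rot: [3.14, -0.002, 1.515]
force: [-0.3, 4.7, 2.7]
--
ee_pos: [0.4821, 0.3045, 0.1118]
eef_rot: [3.14, -0.002, 1.515]
force: [-1.1, 6.5, 2.7]
--
ee_pos: [0.4821, 0.3046, 0.11]
eef_rot: [3.14, -0.003, 1.515]
force: [-1.0, 6.1, 3.7]
--
ee_pos: [0.4821, 0.3046, 0.1085]
eef_rot: [3.14, -0.003, 1.515]
force: [-1.3, 6.9, 5.3]
```

```bash
(python3 -m pendant '[[[0,0,-0.15],0],[[0,0,0],0]]'; python3 -m pendant '[[[0,0.2,-0.1],0],[[0,0,0],0]]';python3 -m pendant '[[[0,0.2,-0.05],0],[[0,0,0],0]]';python3 -m pendant '[[[0,0.2,-0.05],0],[[0,0,0],0]]')|grep -A2 ee_pos
```

```text
ee_pos: [0.4821, 0.3047, 0.107]
eef_rot: [3.14, -0.003, 1.515]
force: [-0.7, 6.9, 5.2]
--
ee_pos: [0.4821, 0.3059, 0.1055]
eef_rot: [3.14, -0.001, 1.515]
force: [0.2, 3.8, 3.9]
--
ee_pos: [0.4819, 0.3075, 0.1045]
eef_rot: [3.141, 0.0, 1.515]
force: [1.9, 1.0, 3.4]
--
ee_pos: [0.4817, 0.3094, 0.1038]
eef_rot: [-3.142, 0.0, 1.515]
force: [0.3, 0.3, 3.4]
```

```bash
(python3 -m pendant '[[[0,0,-0.15],0],[[0,0,0],0]]'; python3 -m pendant '[[[0,0,-0.1],0],[[0,0,0],0]]')|grep -A2 ee_pos; python3 - <<'E'
from h import *
c=ctrl.camera("scene")
cv2.imwrite("pics/s7c.png",cv2.resize(c["color"][115:220,290:420,::-1],None,fx=5.5,fy=5.5,interpolation=cv2.INTER_CUBIC))
E
```

```text
ee_pos: [0.4817, 0.3097, 0.1034]
eef_rot: [3.141, -0.001, 1.515]
force: [-4.5, -1.3, 12.8]
--
ee_pos: [0.4818, 0.3098, 0.1031]
eef_rot: [3.141, -0.001, 1.515]
force: [-5.9, -2.3, 19.1]
```

View pics/s7c.png

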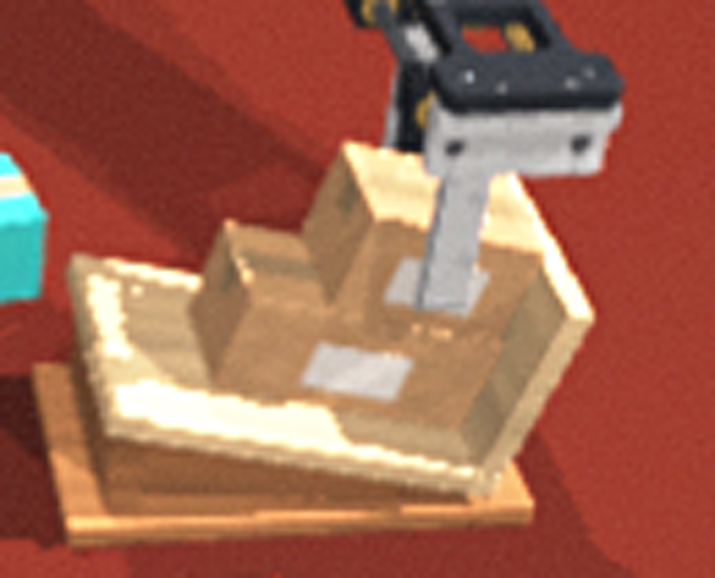

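The crop shows the short carton flat on the long one, both close to the backstop. That was my tenth and last picture, so I'll slide it down until it makes contact and rely on forces and numbers from here.

```bash
(python3 -m pendant '[[[0,0,0.12],0],[[0,0.15,-0.04],0],[[0,0,0],0]]' - 20; python3 -m pendant '[[[0,0.15,-0.04],0],[[0,0,0],0]]';python3 -m pendant '[[[0,0.15,-0.04],0],[[0,0,0],0]]';python3 -m pendant '[[[0,0.15,-0.04],0],[[0,0,0],0]]')|grep -A2 ee_pos
```

```text
ee_pos: [0.482, 0.311, 0.1028]
eef_rot: [3.141, -0.0, 1.515]
force: [-0.2, -2.0, 9.8]
--
ee_pos: [0.4821, 0.3125, 0.1024]
eef_rot: [3.141, -0.0, 1.515]
force: [0.5, -2.2, 8.8]
--
ee_pos: [0.4822, 0.3135, 0.1021]
eef_rot: [3.14, 0.0, 1.515]
force: [0.1, -7.0, 10.3]
--
ee_pos: [0.4824, 0.3141, 0.1019]
eef_rot: [3.14, 0.002, 1.514]
force: [-0.7, -13.0, 13.8]
```

```bash
python3 -m pendant '[[[0,-0.1,0.1],0],[[0,0,0],0],[[0,0,0],0],[[0,0,0],0],[[0,0,0],0],[[0,0,3],0],[[0,0,4],0],[[0,0,1.5],0],[[0,0,0],0]]' 1; python3 -m pendant '[[[0,-2.5,0],0],[[-0.2,-3,0],0],[[-0.1,-2,0],0],[[0,0,0],0],[[0,0,0],0],[[0,0,0],0],[[0,0,0],0],[[0,0,0],0],[[0,0,0],0],[[0,0,0],0],[[0,0,0],0]]' 0 20
python3 - <<'E'
from h import *
import pickle
c=ctrl.camera("wrist");save(c,"w8");pickle.dump(c,open("w8.pkl","wb"))
for z in (.1,):
  for x in(.0,.08): print(x,proj(c,[OD+XD*x+YD*y+ZD*z for y in(-.028,.032)]).round(1).tolist())
E
```

```text
time_s: 21.57
ee_pos: [0.4829, 0.3153, 0.1912]
eef_rot: [3.136, -0.004, 1.515]
force: [-0.1, -0.3, 0.7]
grip_width: 0.0939
grip_force: 0.0
time_s: 22.48
ee_pos: [0.4786, 0.2396, 0.187]
eef_rot: [-3.142, 0.0, 1.515]
force: [-0.5, -0.5, -0.8]
grip_width: 0.024
grip_force: 0.0
0.0 [[222.8, 64.5], [297.8, 64.2]]
0.08 [[223.1, 164.4], [298.2, 164.1]]
```

```bash
python3 -m pendant '[[[0,0,0],0],[[0,0,-2.5],0],[[0,0,-3],0],[[0,0,-1],0],[[0,0,0],0],[[0,0,0],0]]'; (python3 -m pendant '[[[0,0.6,0],0],[[0,0.6,0],0],[[0,0.3,0],0],[[0,0,0],0]]'; python3 -m pendant '[[[0,0.3,0],0],[[0,0,0],0]]';python3 -m pendant '[[[0,0.2,0],0],[[0,0,0],0]]';python3 -m pendant '[[[0,0.2,0],0],[[0,0,0],0]]')|grep -A2 ee_pos
```

```text
time_s: 23.03
ee_pos: [0.4789, 0.2395, 0.1227]
eef_rot: [-3.141, 0.0, 1.515]
force: [0.2, -1.0, 1.2]
grip_width: 0.0001
grip_force: 0.0
ee_pos: [0.4788, 0.2554, 0.1227]
eef_rot: [3.141, -0.001, 1.516]
force: [-0.1, 0.6, -0.2]
--
ee_pos: [0.4787, 0.2578, 0.1222]
eef_rot: [3.141, -0.0, 1.515]
force: [0.7, 0.5, 0.2]
--
ee_pos: [0.4787, 0.2596, 0.1221]
eef_rot: [3.142, -0.0, 1.515]
force: [-0.1, -0.2, -0.1]
--
ee_pos: [0.4787, 0.2616, 0.1221]
eef_rot: [-3.142, -0.0, 1.515]
force: [-0.8, 0.4, -0.5]
```

```bash
(python3 -m pendant '[[[0,0.2,0],0],[[0,0,0],0]]'; python3 -m pendant '[[[0,0.1,0],0],[[0,0,0],0]]';python3 -m pendant '[[[0,0.1,0],0],[[0,0,0],0]]';python3 -m pendant '[[[0,0.1,0],0],[[0,0,0],0]]')|grep -A2 ee_pos
```

```text
ee_pos: [0.4787, 0.2636, 0.1221]
eef_rot: [3.142, -0.0, 1.515]
force: [0.3, -0.6, 0.0]
--
ee_pos: [0.4786, 0.2645, 0.122]
eef_rot: [-3.142, -0.0, 1.515]
force: [-0.3, 0.1, 0.1]
--
ee_pos: [0.4787, 0.2653, 0.122]
eef_rot: [3.142, 0.001, 1.515]
force: [0.1, -2.6, 0.0]
--
ee_pos: [0.4787, 0.2656, 0.1219]
eef_rot: [-3.141, 0.002, 1.515]
force: [0.0, -7.5, 0.2]
```

```bash
(python3 -m pendant '[[[0,0.1,0],0],[[0,0,0],0]]'; python3 -m pendant '[[[0,-1,0],0],[[0,-1.5,1],0],[[-0.1,-2.5,0],0],[[-0.1,-2.6,0],0],[[0,0,-2],0],[[0,0,-2.6],0],[[0,0,0],0],[[0,0,0],0]]';python3 -m pendant '[[[0,1,0],0],[[0,0.9,0],0],[[0,0.2,0],0],[[0,0,0],0]]';python3 -m pendant '[[[0,0.1,0],0],[[0,0,0],0]]')|grep -A2 ee_pos
```

```text
ee_pos: [0.4787, 0.2658, 0.1218]
eef_rot: [-3.141, 0.003, 1.515]
force: [0.6, -13.3, 1.5]
--
ee_pos: [0.4762, 0.1912, 0.0858]
eef_rot: [-3.14, 0.0, 1.515]
force: [0.2, 1.1, 0.7]
--
ee_pos: [0.4768, 0.2136, 0.0868]
eef_rot: [3.14, -0.001, 1.516]
force: [-0.2, -0.4, 0.2]
--
ee_pos: [0.4767, 0.2136, 0.0863]
eef_rot: [3.141, -0.0, 1.515]
force: [-0.6, 0.3, 0.1]
```

```bash
(python3 -m pendant '[[[0,0.1,0],0],[[0,0,0],0]]'; python3 -m pendant '[[[0,0.1,0],0],[[0,0,0],0]]';python3 -m pendant '[[[0,0.1,0],0],[[0,0,0],0]]')|grep -A2 ee_pos; python3 -m pendant '[[[0,-0.5,0],0],[[0,-1,0],0],[[0,-2,2],0],[[0,-3,4],0],[[0,-3,4],0],[[0,-3,0],0],[[0,0,0],0],[[0,0,0],0]]'
python3 - <<'E'
from h import *
import pickle
c=ctrl.camera("wrist");save(c,"w9")
g=cv2.cvtColor(c["color"],cv2.COLOR_RGB2HSV)
for nm,z,x0,x1 in(("short",.1,0,.08),("long",.05,.08,.12)):
    print(nm,proj(c,[OD+XD*x+YD*y+ZD*z for x in(x0,x1) for y in(-.028,.032)]).round(1).tolist())
t=ctrl.camera("top");save(t,"t9")
print("top short",proj(t,[OD+XD*x+YD*y+ZD*.1 for x in(0,.08) for y in(-.028,.032)]).round(1).tolist())
E
```

```text
ee_pos: [0.4767, 0.2142, 0.0861]
eef_rot: [-3.142, 0.0, 1.515]
force: [-0.8, -1.4, -0.2]
--
ee_pos: [0.4767, 0.2147, 0.086]
eef_rot: [-3.141, 0.001, 1.515]
force: [-0.3, -6.6, 1.7]
--
ee_pos: [0.4767, 0.2149, 0.086]
eef_rot: [-3.141, 0.003, 1.515]
force: [0.4, -11.5, 4.0]
time_s: 27.03
ee_pos: [0.4767, 0.1002, 0.173]
eef_rot: [3.141, -0.0, 1.512]
force: [0.2, 0.8, -0.6]
grip_width: 0.0004
grip_force: 0.0
short [[200.2, -194.0], [299.1, -194.4], [201.8, -59.1], [299.4, -59.5]]
long [[215.3, 1.1], [290.2, 0.7], [215.7, 51.2], [290.5, 50.8]]
top short [[112.5, 215.0], [113.2, 188.6], [144.9, 212.3], [145.2, 185.4]]
```

Both ends press firmly on the stop. I'll check the short carton's squareness numerically in the wrist picture taken after release.

```bash
python3 - <<'E'
from h import *
import pickle
c=pickle.load(open("w8.pkl","rb"));g=cv2.GaussianBlur(c["color"],(3,3),0).astype(int).sum(2)
for r in range(80,160,15):
    L=np.abs(np.diff(g[r,195:250]));R=np.abs(np.diff(g[r,275:330]))
    uv=[(195.5+L.argmax(),r),(275.5+R.argmax(),r)];print(r,uv,ondeck(c,uv,.1).round(4).tolist())
for x in range(230,296,20):
    L=np.abs(np.diff(g[145:185,x]));uv=[(x,145.5+L.argmax())];print(uv,ondeck(c,uv,.1).round(4).tolist())
E
```

```text
80 [(np.float64(222.5), 80), (np.float64(296.5), 80)] [[0.0124, -0.0283], [0.0126, 0.0309]]
95 [(np.float64(222.5), 95), (np.float64(296.5), 95)] [[0.0245, -0.0283], [0.0246, 0.0309]]
110 [(np.float64(207.5), 110), (np.float64(310.5), 110)] [[0.0365, -0.0404], [0.0367, 0.042]]
125 [(np.float64(207.5), 125), (np.float64(310.5), 125)] [[0.0485, -0.0404], [0.0487, 0.0419]]
140 [(np.float64(207.5), 140), (np.float64(310.5), 140)] [[0.0605, -0.0404], [0.0607, 0.0419]]
155 [(np.float64(207.5), 155), (np.float64(310.5), 155)] [[0.0725, -0.0404], [0.0728, 0.0418]]
[(230, np.float64(162.5))] [[0.0785, -0.0225]]
[(250, np.float64(163.5))] [[0.0794, -0.0065]]
[(270, np.float64(162.5))] [[0.0786, 0.0095]]
[(290, np.float64(162.5))] [[0.0787, 0.0254]]
```

```bash
python3 -c "
from station import ctrl
print(ctrl.hand_in())"
```

```text
the job is handed in; nothing more can be done
None
```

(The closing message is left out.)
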